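Lock the cap of a cellar wine container

ROBOT

A 6-joint arm with a two-finger parallel gripper is mounted at the origin on the work surface. World frame = base frame: x ahead of the robot, y to its left, z up, the work surface at z = 0. Lengths are in m, angles in rad, forces in N, time in s.
With the tool pointing down it reaches from about 0.25 to 0.725 m from the base axis. Payload 4 kg.
Tool frame: the origin (TCP) lies between the finger pads, 19 mm behind the fingertips; this is the grasp point; z points along the fingers, y is the line along which they close (so a half turn about z gives the same grasp; the last joint's range is limited). The gripper opens to 85 mm and grips with 20 to 120 N. Pads are 22 mm wide; open, the fingers measure 114 mm over their backs; the gripper's body (76 mm by 85 mm) begins 54 mm behind the grasp point. The pads swing forward as they close: fully open they stand 13 mm farther back than shut.
Start: joints at [-1.316, 0.241, 0.005, 1.335, 0, 1.571], TCP at [0.126, -0.484, 0.25] pointing down, gripper open.
Joint ranges: [-2.72, 2.72], [-1.05, 1.87], [-1.09, 1.28], [-1.99, 2.15], [-1.42, 1.44], [-3.14, 3.14]. Speed limits (rad/s): [2.79, 2.79, 3.14, 3.14, 3.14, 3.14].

INTERFACE

Orientations are given as a unit quaternion [x, y, z, w].
In Python, from workcell import bot gives the robot as it stands.
- The arm moves only by the shell command python3 -m creep 'ROWS'. ROWS is JSON, one flat list of numbers, 5 for each row, row after row: the shift along the world's x, y, z in m, then the turn about the world's z in rad, then the finger opening in m, from 0 to 0.0854. In form: [x, y, z, twist, claw, x, y, z, twist, claw, ...]. A call has 1 to 10 rows; each row is the pose to reach, as a shift and turn from the pose commanded when the call began; what a row does not reach only later rows make up. A row lasts 1/12 s, in which the tool goes at most 41.7 mm and 7.16 degrees, less where a joint would pass 70% of its speed; a pose out of reach is approached as far as the arm can. A call with a gripper value outside its range is refused whole. The fingers move at their own pace and stop on an object; the grip force is fixed at half the most. Time passes only in rows, so rows that repeat a pose let the fingers close. It gives the time, the measured TCP pose, the force, the opening and the grip force at its end, in the units of the state.
- bot.get_obs(): the state, without advancing time (a new reading comes with each control period).
- bot.camera(name): name is "side" or "top"; returns a dict with "pixels" (400x640x3 uint8, red, green, blue), "camera_matrix" (3x3 intrinsics, pixels), "dist_coeffs" ([k1, k2, p1, p2, k3] as OpenCV has them; the pictures are not rectified), "extrinsics" (4x4, takes a point from world to camera coordinates). Camera axes: x right, y down, z forward; pixel columns grow to the right and rows downward; lengths in m; the calibration is good to about 2 mm. A picture is of the moment at which its call begins. There is no depth.
- bot.job_done(): hands the job in; it is judged then, once.
Trained networks look in the newest picture that a camera, given by its name, has taken for a name from the list of things; names that differ only in an ending like _2 or _b are one class to them, and where a whole thing is asked for, a point or a joint stands for the part that bears it (a point fixed in the world has none). Each returns a list of dicts, best first, with "score" (0 to 1); they miss things now and then, are a little off and sometimes report something else, mostly with a low value. They report only what shows in the picture. A call takes as long as a camera call. They do not tell look-alikes from the thing itself.
- bot.look_for(camera, thing): "centre" ([column, row] as shares, 0 to 1, of the picture: columns of its width, rows of its height, amid what is visible of it).
- bot.place_of(camera, thing): "centre" ([column, row] as shares, 0 to 1, of the picture: columns of its width, rows of its height: a listed point, or the origin of a listed thing).
The state is a dict: "clock": time; "joint_pos": joint angles; "joint_vel": joint speeds; "tau": joint torques, N m; "eef_pos": TCP position; "tool_rot": TCP orientation; "ft_force": force on the tool from outside, world axes, zero at the start; "ft_torque": the same for the moment, N m; "grip_width": finger opening in m; "grasp_force": force on a finger pad.
Only numpy, scipy, OpenCV 4.12 (cv2) and the standard library are available. Lean on these libraries where they do the work, as an engineer would, in place of code of your own. Each camera call takes 0.05 s, during which the arm holds its last target. There are 200 camera calls.

TASK

Lock the steel wine container for the night: turn its cap by the black grip bar until the hole of the cap's lug lines up with the holes of the fork on the container's top, then fetch the headed steel pin from its wooden stand and push it down through fork and lug until its flange sits fully home on the fork. Leave the bottle, the jar and the beaker where they stand.

Things in the scene. Friction and masses are not known exactly. Their poses are not given: they have to be found in the camera images.
- drum: Closed steel wine container, upright cylinder 200 mm wide, 160 mm tall, fixed. Origin: centre of its underside; z up; x points from its axis to the fork. On top: a fixed neck 92 mm wide, 17 mm high, carrying the turning cap, and the dark steel fork, two level plates joined by an upright web on their outer side only, so that the cap's lug swings in between them from either side.
- fork_hole (a point): Centre of the fork's hole on the upper face of its upper plate: 194 mm above the counter, 70 mm from the container's axis along the drum's x. The two plates are 34 mm (radially) by 36 by 6 mm thick with a 10 mm gap between them; each has a vertical 15 mm through hole here. The container's top is 34 mm below this point.
- cap (a joint): Angle of the cap about the container's vertical axis, rad: 0 when the lug hole is exactly under the fork hole, growing counter-clockwise seen from above; stops at -0.3 and 1.7 (nothing stops it at 0). Friction about 0.12 N m: it stays where it is left.
- lug_hole (a point): Centre of the lug's vertical 15 mm through hole, on the lug's upper face, 186 mm above the counter, 70 mm from the container's axis. The lug is the cap's only tongue, steel, 28 mm wide, 6 mm thick, reaching 85 mm from the axis. x points outward along it.
- cap_grip (a point): Point on the cap's axis inside its black grip bar, 226 mm above the counter, a good TCP position for a grasp from above. The bar is 56 mm long, 14 mm thick, 40 mm tall (198 to 238 mm above the counter), stands on the cap's 88 mm disc and lies along the lug's direction, this frame's x. All else within a finger's reach is below 200 mm (while the pin is not in the fork).
- pin: Loose steel headed pin, 68 mm long, about 90 g, upright in its stand. Origin: centre of its tip; z runs up the pin. Shaft 11 mm in diameter, 30 mm long, its lowest 8 mm tapered to 5 mm; then a flange 26 mm wide, 4 mm thick; then a round grip 18 mm in diameter, 34 to 68 mm above the tip, to be pinched from above.
- pin_seat (a point): On the pin's axis at the underside of its flange, 30 mm above the tip. Fully home in the fork it lies on fork_hole.
- holder: Fixed pale wooden block, 70 x 70 x 45 mm, in which the pin stands in a 15 mm through hole, its flange on the block's top. Origin: centre of its underside, below the hole.
- bottle: Small green bottle, 62 mm wide, 235 mm tall, to be left alone. Origin: centre of its underside.
- beaker: Open steel tasting beaker, 72 mm wide, 85 mm tall, to be left alone. Origin: centre of its underside.
- jar: Closed brown glass jar with a wooden lid, 72 mm wide, 100 mm tall, to be left alone. Origin: centre of its underside.
Mind the look-alikes: they are no part of the job. Of the things that look like the drum, the smaller one is meant.

How it is judged:
By the outcome, as a careful person would: the job done as asked, in the order asked, and still so for the second after the job is handed in, with the robot touching nothing.
It also fails if it takes over 58 s, if anything falls off the work surface, if the arm or the gripper's body presses on something with over 40 N, if the wrist force passes 120 N, or if a joint passes its speed limit or range.

## Working session

There is one attempt and no reset: what is moved stays moved. The work goes in short steps, Python scripts to look and compute and a shell command to move; the robot and the scene stay as the last step left them, time stands still between calls to the robot, and variables do not carry over. Pictures are saved under pics/ and viewed, at most 10 in all, crops included, and the job is handed in when it is done.

```bash
mkdir -p pics; cat > h.py <<'E'
import numpy as np, cv2
from workcell import bot
def cam(n):
    c=bot.camera(n); return c
def ray(c,uv):
    K=np.array(c["camera_matrix"]);d=np.array(c["dist_coeffs"],float);T=np.array(c["extrinsics"])
    p=cv2.undistortPoints(np.array([[uv]],float),K,d)[0,0]
    R=T[:3,:3];t=T[:3,3]
    return -R.T@t, R.T@np.array([p[0],p[1],1.])
def at_z(c,uv,z):
    o,v=ray(c,uv); return o+v*(z-o[2])/v[2]
def proj(c,P):
    T=np.array(c["extrinsics"]);r=cv2.Rodrigues(T[:3,:3])[0]
    return cv2.projectPoints(np.array(P,float).reshape(-1,1,3),r,T[:3,3],np.array(c["camera_matrix"]),np.array(c["dist_coeffs"],float))[0][:,0]
def px(e): return np.array(e["centre"])*[640,400]
def save(c,f): cv2.imwrite(f,c["pixels"][:,:,::-1])
E
python3 - <<'E'
from h import *
np.set_printoptions(precision=4,suppress=True)
Z=dict(drum=0,fork_hole=.194,lug_hole=.186,cap_grip=.226,pin=.015,pin_seat=.045,holder=0,bottle=0,beaker=0,jar=0)
for n in("top","side"):
    c=cam(n); save(c,f"pics/{n}0.png"); print(n,ray(c,(320,200)))
    for k,z in Z.items():
        for e in bot.place_of(n,k)[:4]:
            print(k,round(e["score"],2),px(e).round(1),at_z(c,px(e),z)[:2])
o=bot.get_obs();print(o["clock"],o["eef_pos"],o["tool_rot"])
E
```

```text
top (array([ 0.2766, -0.0356,  1.1158]), array([ 0.1496,  0.0118, -0.9892]))
fork_hole 0.98 [163.2 243. ] [0.3066 0.3742]
fork_hole 0.6 [283.6 122.9] [0.6247 0.0726]
lug_hole 0.87 [162.8 240.4] [0.3134 0.3792]
lug_hole 0.7 [270.8 132.7] [0.6003 0.1074]
cap_grip 0.9 [161.3 281.2] [0.2141 0.3583]
cap_grip 0.86 [291.1 142.2] [0.5606 0.0487]
pin 0.47 [384.6 174.1] [ 0.5237 -0.2229]
pin_seat 0.51 [386.5 171. ] [ 0.5265 -0.2239]
holder 0.57 [383.  172.7] [ 0.5316 -0.2205]
holder 0.44 [388.1 175. ] [ 0.524  -0.2364]
holder 0.29 [270.1 132. ] [0.6674 0.1384]
bottle 0.76 [223.6 118.5] [0.7147 0.2916]
beaker 0.62 [458.6 142.3] [ 0.6307 -0.4672]
jar 0.64 [192.5 187.5] [0.4862 0.3793]
side (array([0.8927, 0.5111, 0.8483]), array([-0.4439, -0.5328, -0.7204]))
drum 0.95 [466.9 265.5] [0.2183 0.333 ]
drum 0.72 [302.5 265. ] [0.5639 0.0428]
fork_hole 0.87 [286.5 239. ] [0.6243 0.0726]
fork_hole 0.64 [485.8 224.1] [0.2405 0.3345]
lug_hole 0.86 [307.8 244.9] [0.5943 0.1108]
lug_hole 0.64 [485.1 229.8] [0.249  0.3412]
cap_grip 0.89 [299.8 208.3] [0.5618 0.0417]
cap_grip 0.75 [264.5 202.8] [ 0.6144 -0.0242]
cap_grip 0.66 [320.  373.3] [0.7585 0.3513]
pin 0.59 [261.6 206. ] [ 0.5345 -0.2001]
pin_seat 0.67 [418.  337.9] [0.5022 0.3865]
pin_seat 0.5 [262.8 193.5] [ 0.5156 -0.2162]
pin_seat 0.34 [306.7 244.1] [0.5313 0.0216]
holder 0.9 [260.3 198.9] [ 0.5142 -0.2416]
bottle 0.79 [317.5 373. ] [0.7136 0.2892]
beaker 0.77 [197.  179.7] [ 0.6298 -0.4545]
jar 0.6 [418.9 337.5] [0.478  0.3803]
jar 0.18 [308.6 242.6] [ 0.5036 -0.0065]
1.1 [ 0.126  -0.4838  0.25  ] [ 0.9919  0.1271  0.     -0.    ]
```

View pics/top0.png

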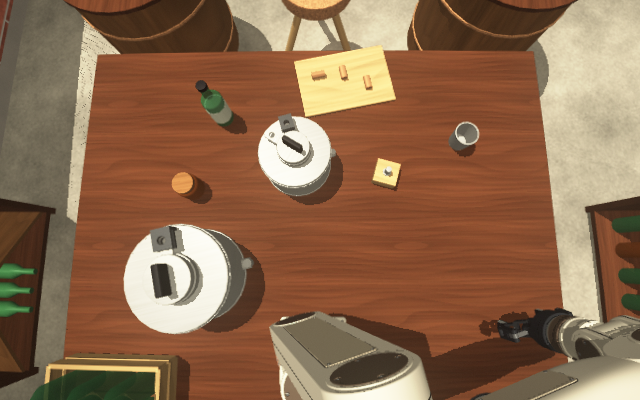

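View pics/side0.png

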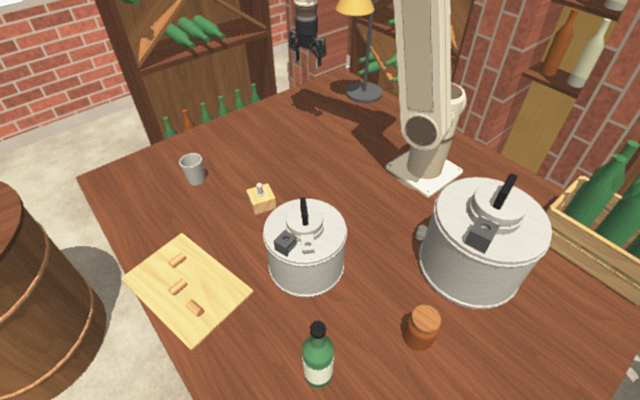

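Top view: there are two drum-like containers, at (294,155) and (177,278). The one at (294,155) is clearly smaller, so it should be the one meant. The pin in its stand is at (387,173), bottle (214,105), jar (184,184), beaker (464,136). I'll confirm with an enlarged crop and refine by triangulating.

```bash
cat >> h.py <<'E'
def tri(cs,uvs):
    A=np.zeros((3,3));b=np.zeros(3)
    for c,u in zip(cs,uvs):
        o,v=ray(c,u);v=v/np.linalg.norm(v);M=np.eye(3)-np.outer(v,v);A+=M;b+=M@o
    return np.linalg.solve(A,b)
E
python3 - <<'E'
from h import *
np.set_printoptions(precision=4,suppress=True)
Z=dict(drum=0,fork_hole=.194,lug_hole=.186,cap_grip=.226,pin=.015,pin_seat=.045)
guess=dict(drum=(.562,.044),fork_hole=(.6245,.0726),lug_hole=(.597,.109),cap_grip=(.561,.045),pin=(.525,-.22),pin_seat=(.525,-.22))
acc={}
for i in range(3):
  for n in("top","side"):
    c=cam(n)
    for k,z in Z.items():
        for e in bot.place_of(n,k):
            p=at_z(c,px(e),z)[:2]
            if np.hypot(*(p-guess[k]))<.025: acc.setdefault((k,n),[]).append(p)
for k,v in sorted(acc.items()): print(k,len(v),np.mean(v,0),np.std(v,0))
c=cam("top");I=c["pixels"][:,:,::-1]
a=cv2.resize(I[105:205,245:345],(500,500),interpolation=2)
s=cam("side");J=s["pixels"][:,:,::-1]
b=cv2.resize(J[170:300,240:365],(300,312),interpolation=2)
d=cv2.resize(I[155:190,368:408],(214,188),interpolation=2)
O=np.zeros((500,800,3),np.uint8);O[:,:500]=a;O[:312,500:]=b;O[312:,500:714]=d
cv2.imwrite("pics/crop.png",O)
for z,P in((.160,(.562,.044)),): # rim size check 
    print(proj(c,[(P[0]+.1*np.cos(t),P[1]+.1*np.sin(t),z) for t in (0,1.57,3.14,4.71)]))
E
```

```text
('cap_grip', 'side') 3 [0.5599 0.0463] [0.001  0.0028]
('cap_grip', 'top') 2 [0.5584 0.0471] [0.0021 0.0026]
('drum', 'side') 3 [0.5676 0.0518] [0.0022 0.0035]
('fork_hole', 'side') 3 [0.6276 0.0663] [0.0029 0.0031]
('fork_hole', 'top') 3 [0.6243 0.0662] [0.0018 0.0035]
('lug_hole', 'side') 3 [0.5945 0.1098] [0.002  0.0014]
('lug_hole', 'top') 3 [0.598  0.1073] [0.0058 0.0012]
('pin', 'side') 4 [ 0.5221 -0.2151] [0.006  0.0075]
('pin', 'top') 3 [ 0.5207 -0.2269] [0.0081 0.0019]
('pin_seat', 'side') 3 [ 0.5207 -0.225 ] [0.0036 0.0062]
('pin_seat', 'top') 2 [ 0.5267 -0.2207] [0.0012 0.0023]
[[295.4189 114.5183]
 [258.5008 149.247 ]
 [294.4966 185.0106]
 [331.5961 148.996 ]]
```

View pics/crop.png

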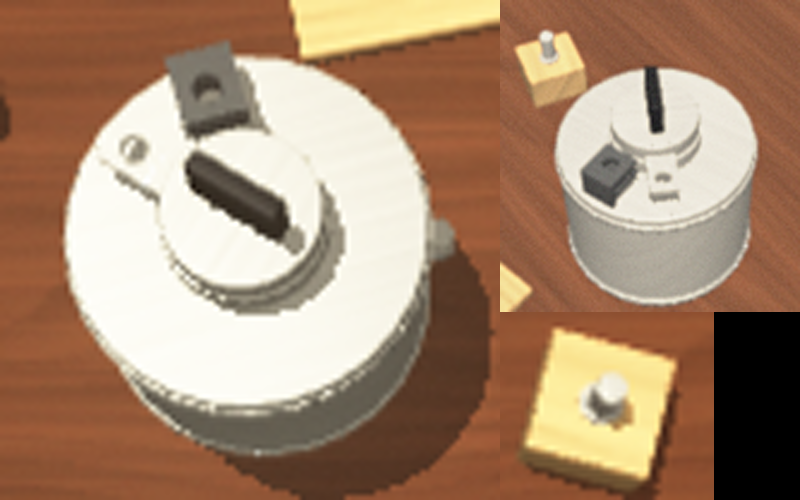

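The crop confirms it. The container at (294,155) has a rim that matches the 200 mm projection. Its fork hole is at about (286.6,123), its lug hole at about (271.8,134.8), and the pin head at about (387.6,168.6). Next is a precise fit.

```bash
cat > fit.py <<'E'
from h import *
from scipy.optimize import minimize
np.set_printoptions(precision=4,suppress=True)
t=np.linspace(0,2*np.pi,240)
def circ(p,r,z): return np.c_[p[0]+r*np.cos(t),p[1]+r*np.sin(t),t*0+z]
def samp(g,uv): return cv2.remap(g,uv[:,0].astype(np.float32)[None],uv[:,1].astype(np.float32)[None],1)[0]
cs={n:cam(n) for n in("top","side")}
gs={n:cv2.GaussianBlur(cs[n]["pixels"].min(2).astype(np.float32),(0,0),.6) for n in cs}
def cost(p,ns,r=.1,z=.16):
    # bright inside, dark outside
    return -sum(np.clip(samp(gs[n],proj(cs[n],circ(p,r-.003,z)))-samp(gs[n],proj(cs[n],circ(p,r+.003,z))),-20,60).mean() for n in ns)
for ns in(["top"],["side"],["top","side"]):
    g=[(cost((x,y),ns),x,y) for x in np.arange(.545,.58,.0015) for y in np.arange(.03,.065,.0015)]
    b=min(g); r=minimize(cost,b[1:],args=(ns,),method="Nelder-Mead",options=dict(initial_simplex=np.array(b[1:])+[[0,0],[.002,0],[0,.002]]));print(ns,r.x,r.fun)
c=cs["top"]
print("fork",at_z(c,(286.6,123),.194),"lug",at_z(c,(271.8,134.8),.186),"pinhead",at_z(c,(387.6,168.6),.083))
s=cs["side"]
u=lambda x,y:(240+(x-500)/300*125,170+y/312*130)
print("side fork",at_z(s,u(613,162),.194),"lug",at_z(s,u(662,178),.186),"pinhead",at_z(s,u(547,34),.083))
E
python3 fit.py
```

```text
['top'] [0.5601 0.0487] -56.986392974853516
['side'] [0.5558 0.0478] -52.21683120727539
['top', 'side'] [0.5568 0.0478] -107.8532485961914
fork [0.6244 0.0645 0.194 ] lug [0.5943 0.1046 0.186 ] pinhead [ 0.5248 -0.2207  0.083 ]
side fork [0.6209 0.07   0.194 ] lug [0.5935 0.1088 0.186 ] pinhead [ 0.5189 -0.2211  0.083 ]
```

```bash
python3 -m creep '[0,0,0.08,0,0.0854, 0,0,0.08,0,0.0854, 0.432,0.532,0.08,0.76,0.0854, 0.432,0.532,0.08,0.76,0.0854, 0.432,0.532,0.08,0.76,0.0854, 0.432,0.532,0.08,0.76,0.0854, 0.432,0.532,0.08,0.76,0.0854, 0.432,0.532,0.08,0.76,0.0854, 0.432,0.532,0.08,0.76,0.0854, 0.432,0.532,0.08,0.76,0.0854]'; python3 -c "
from h import *
o=bot.get_obs();print(o['joint_pos'],o['eef_pos'],o['tool_rot'])"
```

```text
clock: 4.23
eef_pos: [0.3369, -0.2234, 0.3304]
tool_rot: [0.874, 0.486, 0.0, 0.001]
ft_force: [0.8, -1.1, -0.3]
grip_width: 0.0853
grasp_force: 0.0
[-5.85378320e-01  2.57311737e-02 -3.88703815e-02  1.50508166e+00
 -5.65403850e-05  1.54129096e+00] [ 0.33691123 -0.22335193  0.33035279] [8.73980714e-01 4.85960288e-01 2.30894484e-04 5.07190012e-04]
```

```bash
python3 -m creep '[0.221,0.271,0,0,0.0854, 0.221,0.271,0,0,0.0854, 0.221,0.271,0,0,0.0854, 0.221,0.271,0,0,0.0854, 0.221,0.271,0,0,0.0854, 0.221,0.271,0,0,0.0854, 0.221,0.271,0,0,0.0854, 0.221,0.271,0,0,0.0854, 0.221,0.271,0,0,0.0854, 0.221,0.271,0,0,0.0854]'; python3 -c "
from h import *
o=bot.get_obs();print(o['joint_pos'],o['eef_pos'],o['tool_rot'])
c=cam('top');s=cam('side')
O=np.zeros((500,800,3),np.uint8);O[:,:400]=cv2.resize(c['pixels'][80:205,245:345,::-1],(400,500));O[:,400:]=cv2.resize(s['pixels'][150:300,240:360,::-1],(400,500));cv2.imwrite('pics/b.png',O)"
```

```text
clock: 5.07
eef_pos: [0.559, 0.0494, 0.3284]
tool_rot: [0.873, 0.488, -0.0, -0.001]
ft_force: [-0.5, -0.2, 0.2]
grip_width: 0.0856
grasp_force: 0.0
[8.77560602e-02 3.52302681e-01 3.59790231e-01 1.57918484e+00
 8.25093337e-04 2.20954127e+00] [0.55901903 0.04941952 0.32843246] [ 8.72791432e-01  4.88092965e-01 -2.41907233e-04 -5.60901933e-04]
```

View pics/b.png

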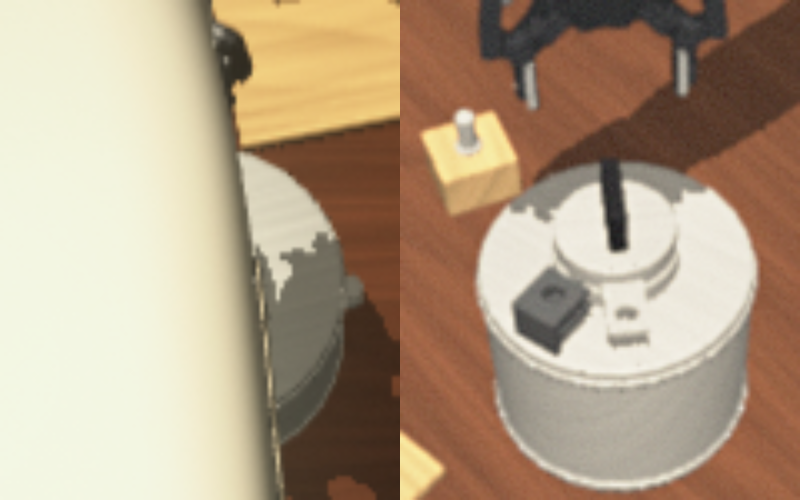

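The gripper is centred over the bar, with its fingers either side of it in the side crop. Descending and gripping.

```bash
python3 -m creep '[0,-0.001,-0.035,0,0.0854, 0,-0.001,-0.07,0,0.0854, 0,-0.001,-0.09,0,0.0854, 0,-0.001,-0.102,0,0.0854, 0,-0.001,-0.102,0,0.05, 0,-0.001,-0.102,0,0.0, 0,-0.001,-0.102,0,0.0, 0,-0.001,-0.102,0,0.0, 0,-0.001,-0.102,0,0.0, 0,-0.001,-0.102,0,0.0]'; python3 -m creep '[0,0,0,0,0,0,0,0,0,0,0,0,0,0,0,0,0,0,0,0]'; python3 -c "
from h import *
o=bot.get_obs();print(o['tool_rot'],o['ft_force'],o['ft_torque'])"
```

```text
clock: 6.0
eef_pos: [0.5552, 0.0464, 0.2295]
tool_rot: [0.874, 0.486, -0.0, -0.003]
ft_force: [-3.5, 0.6, 17.4]
grip_width: 0.013
grasp_force: 61.0
clock: 6.33
eef_pos: [0.5553, 0.0464, 0.2296]
tool_rot: [0.874, 0.487, -0.0, -0.002]
ft_force: [-7.6, 3.5, 7.2]
grip_width: 0.0131
grasp_force: 61.6
[ 8.73638510e-01  4.86572175e-01 -2.99594344e-04 -1.78379878e-03] [-7.5999823   3.45653174  7.19005694] [0.66691859 1.50783266 0.06002911]
```

```bash
python3 -m creep '[0,0,0,-0.1,0, 0,0,0,-0.2,0, 0,0,0,-0.3,0, 0,0,0,-0.4,0, 0,0,0,-0.5,0, 0,0,0,-0.6,0, 0,0,0,-0.68,0, 0,0,0,-0.72,0, 0,0,0,-0.72,0, 0,0,0,-0.72,0]'; python3 -c "
from h import *
o=bot.get_obs();print(o['joint_pos'],o['ft_force'],o['ft_torque'],2*np.arctan2(o['tool_rot'][1],o['tool_rot'][0]))
s=cam('side')
print([(e['score'],at_z(s,px(e),.194)) for e in bot.place_of('side','fork_hole')],[(e['score'],at_z(s,px(e),.186)) for e in bot.place_of('side','lug_hole')])
cv2.imwrite('pics/d.png',cv2.resize(s['pixels'][190:290,250:360,::-1],(660,600),interpolation=2))"
```

```text
clock: 7.17
eef_pos: [0.5546, 0.0473, 0.2296]
tool_rot: [0.989, 0.148, -0.001, -0.003]
ft_force: [-9.7, 6.1, 9.1]
grip_width: 0.0128
grasp_force: 61.7
[0.0826184  0.3644749  0.12310674 1.33262285 0.00483699 2.92748826] [-9.73620198  6.07893164  9.09702061] [ 1.07158419  1.75000866 -0.08418184] 0.2967150728827037
[(0.61, array([0.24233306, 0.33918248, 0.194     ])), (0.57, array([0.62732137, 0.06823713, 0.194     ]))] [(0.92, array([0.24563643, 0.34086956, 0.186     ])), (0.87, array([0.63007244, 0.06275059, 0.186     ]))]
```

View pics/d.png

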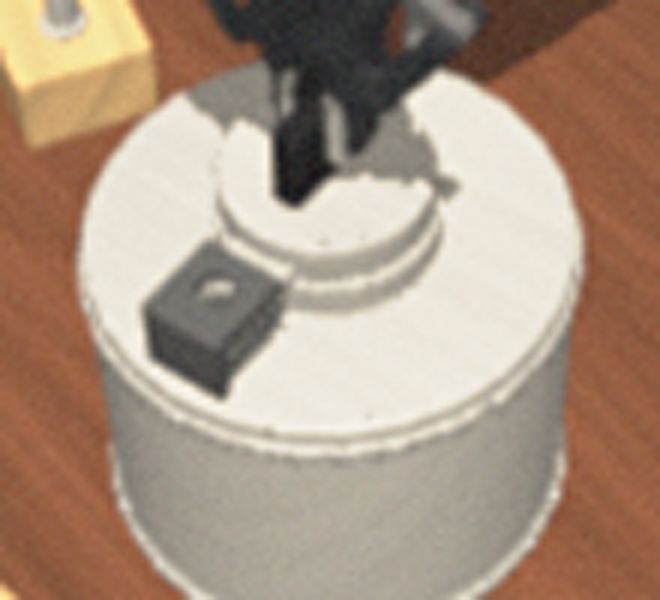

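The side crop shows the lug under the fork, with bright lug face and a dark crescent visible in the hole near (217,290). I'll release, retreat towards the pin, and measure with a clear view.

```bash
python3 -m creep '[0,0,0,0,0.04, 0,0,0,0,0.07, 0,0,0,0,0.0854, 0,0,0,0,0.0854, 0,0,0.04,0,0.0854, 0,0,0.08,0,0.0854, -0.034,-0.268,0.08,0,0.0854, -0.034,-0.268,0.08,0,0.0854, -0.034,-0.268,0.08,0,0.0854, -0.034,-0.268,0.08,0,0.0854]';python3 -m creep '[-0.034,-0.140,0,0,0.0854, -0.034,-0.140,0,0,0.0854,-0.034,-0.140,0,0,0.0854,-0.034,-0.140,0,0,0.0854,-0.034,-0.140,0,0,0.0854]'; python3 -c "
from h import *
c=cam('top');s=cam('side')
for n,k in(('top',c),('side',s)):
  for w,z in(('fork_hole',.194),('lug_hole',.186),('cap_grip',.226)): print(n,w,[(e['score'],at_z(k,px(e),z)[:2].round(4)) for e in bot.place_of(n,w)])
x,y=(int(v) for v in proj(c,[(.625,.067,.194)])[0]);X,Y=(int(v) for v in proj(s,[(.625,.067,.194)])[0]);print(x,y,X,Y)
O=np.zeros((400,800,3),np.uint8)
O[:,:400]=cv2.resize(c['pixels'][y-16:y+34,x-25:x+25,::-1],(400,400),interpolation=2)
O[:,400:]=cv2.resize(s['pixels'][Y-25:Y+25,X-25:X+25,::-1],(400,400),interpolation=2)
cv2.imwrite('pics/e.png',O);np.save('top1.npy',c['pixels']);np.save('side1.npy',s['pixels'])"
```

```text
clock: 8.15
eef_pos: [0.5361, -0.122, 0.3084]
tool_rot: [0.989, 0.147, 0.001, 0.0]
ft_force: [-0.0, 0.9, -0.5]
grip_width: 0.0854
grasp_force: 0.0
clock: 8.57
eef_pos: [0.5008, -0.2652, 0.3075]
tool_rot: [0.99, 0.143, -0.0, 0.001]
ft_force: [1.1, -0.1, 0.5]
grip_width: 0.0854
grasp_force: 0.0
top fork_hole [(0.89, array([0.3099, 0.3767])), (0.69, array([0.6239, 0.0722]))]
top lug_hole [(0.96, array([0.6297, 0.0649])), (0.73, array([0.319 , 0.3768]))]
top cap_grip [(0.85, array([0.211 , 0.3565])), (0.55, array([0.5526, 0.0452]))]
side fork_hole [(0.72, array([0.2446, 0.3338])), (0.7, array([0.6254, 0.0669]))]
side lug_hole [(0.74, array([0.6253, 0.0652])), (0.66, array([0.2435, 0.3411])), (0.35, array([0.5382, 0.0159]))]
side cap_grip [(0.85, array([0.5594, 0.0489])), (0.58, array([0.1302, 0.3028])), (0.4, array([ 0.6954, -0.1964])), (0.22, array([0.7608, 0.3497]))]
285 122 284 237
```

View pics/e.png

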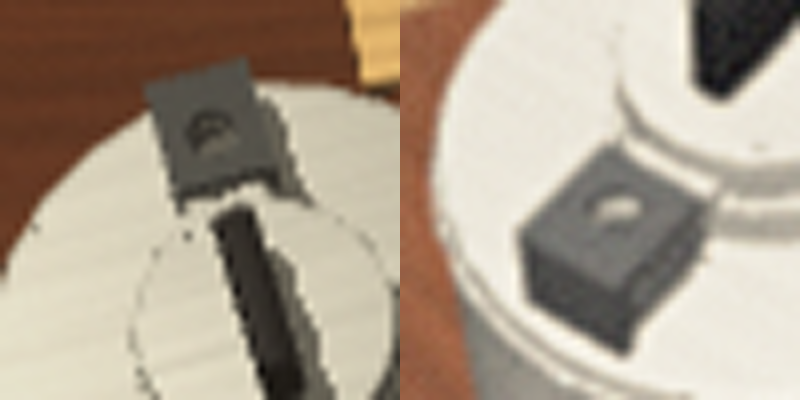

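```bash
python3 - <<'E'
from h import *
np.set_printoptions(precision=4,suppress=True)
c=cam("top");s=cam("side")
T=lambda p:(260+p[0]/8-.5,106+p[1]/8-.5); S=lambda p:(259+(p[0]-400)/8-.5,212+p[1]/8-.5)
ax=np.array([.5565,.0477])
def q(n,k,f,ps,z):
    P=np.array([at_z(k,f(p),z)[:2] for p in ps]);m=P.mean(0);print(n,P.round(4).tolist(),"mean",m,"ang",np.arctan2(*(m-ax)[::-1]),"edges",[np.arctan2(*(P[(i+1)%len(P)]-P[i])[::-1]).round(3) for i in range(len(P))])
q("T fork",c,T,[(146,87),(247,58),(276,178),(178,200)],.194)
q("S fork",s,S,[(612,147),(711,200),(630,283),(522,234)],.194)
q("T bar L",c,T,[(265,390),(212,222)],.238)
q("T bar R",c,T,[(303,380),(252,207)],.238)
q("T hole",c,T,[(210,131)],.194)
q("S hole",s,S,[(608,208)],.194)
for a in(.2,.25,.3): # predicted fork-hole / lug-hole rims
    P=lambda r,z:ax+0
    f=lambda z:[(ax[0]+.07*np.cos(a),ax[1]+.07*np.sin(a),z)]
    t=proj(c,f(.194)+f(.188)+f(.186));u=proj(s,f(.194)+f(.188)+f(.186))
    print(a,((t-[259.5,105.5])*8).round(0).tolist(),((u-[258.5,211.5])*8+[400,0]).round(0).tolist())
E
```

```text
T fork [[0.6433, 0.0886], [0.6534, 0.0548], [0.6109, 0.0445], [0.6034, 0.0771]] mean [0.6278 0.0663] ang 0.25462572528125327 edges [np.float64(-1.281), np.float64(-2.904), np.float64(1.797), np.float64(0.281)]
S fork [[0.6115, 0.0491], [0.6014, 0.0824], [0.636, 0.0912], [0.6492, 0.0585]] mean [0.6245 0.0703] ang 0.3211056372444626 edges [np.float64(1.867), np.float64(0.25), np.float64(-1.188), np.float64(-2.898)]
T bar L [[0.5253, 0.0433], [0.5805, 0.0608]] mean [0.5529 0.052 ] ang 2.2695212486169702 edges [np.float64(0.308), np.float64(-2.834)]
T bar R [[0.5285, 0.0314], [0.5854, 0.0482]] mean [0.5569 0.0398] ang -1.5183950579775387 edges [np.float64(0.287), np.float64(-2.855)]
T hole [[0.6276, 0.0668]] mean [0.6276 0.0668] ang 0.26271866923619003 edges [np.float64(0.0)]
S hole [[0.6253, 0.0663]] mean [0.6253 0.0663] ang 0.263784531720935 edges [np.float64(0.0)]
0.2 [[225.0, 138.0], [227.0, 144.0], [228.0, 146.0]] [[599.0, 197.0], [600.0, 211.0], [601.0, 215.0]]
0.25 [[215.0, 140.0], [217.0, 147.0], [218.0, 149.0]] [[608.0, 203.0], [610.0, 217.0], [610.0, 221.0]]
0.3 [[205.0, 143.0], [207.0, 149.0], [208.0, 151.0]] [[618.0, 209.0], [619.0, 222.0], [620.0, 227.0]]
```

Bar yaw is about 0.297 and the fork direction about 0.265, so the cap is within roughly 2 mm at the hole. The pin's taper takes that up, since the holes still overlap by about 13 mm. Now the pin.

```bash
python3 -m creep '[0.020,0.044,-0.04,0,0.0854, 0.020,0.044,-0.08,0,0.0854, 0.020,0.044,-0.12,0,0.0854, 0.020,0.044,-0.155,0,0.0854, 0.020,0.044,-0.155,0,0.0854, 0.020,0.044,-0.155,0,0.0854]'; python3 - <<'E'
from h import *
np.set_printoptions(precision=4,suppress=True)
s=cam("side");o=bot.get_obs();print(o["eef_pos"])
for w,z in(("pin",.015),("pin_seat",.045)): print(w,[(e['score'],at_z(s,px(e),z)[:2]) for e in bot.place_of("side",w)])
x,y=proj(s,[(.521,-.2215,.1)])[0].astype(int);print(x,y,proj(s,[(.521,-.2215,.083),(.521,-.2215,.045)]))
cv2.imwrite('pics/f.png',cv2.resize(s['pixels'][y-40:y+40,x-50:x+50,::-1],(750,600),interpolation=2))
E
```

```text
clock: 9.57
eef_pos: [0.52, -0.215, 0.1503]
tool_rot: [0.989, 0.147, -0.003, -0.002]
ft_force: [0.7, -0.2, 0.0]
grip_width: 0.0857
grasp_force: 0.0
[ 0.5222 -0.2162  0.1534]
pin [(0.5, array([ 0.5212, -0.213 ]))]
pin_seat [(0.65, array([ 0.5162, -0.2303]))]
258 180 [[258.9192 184.4164]
 [260.3584 193.3671]]
```

View pics/f.png

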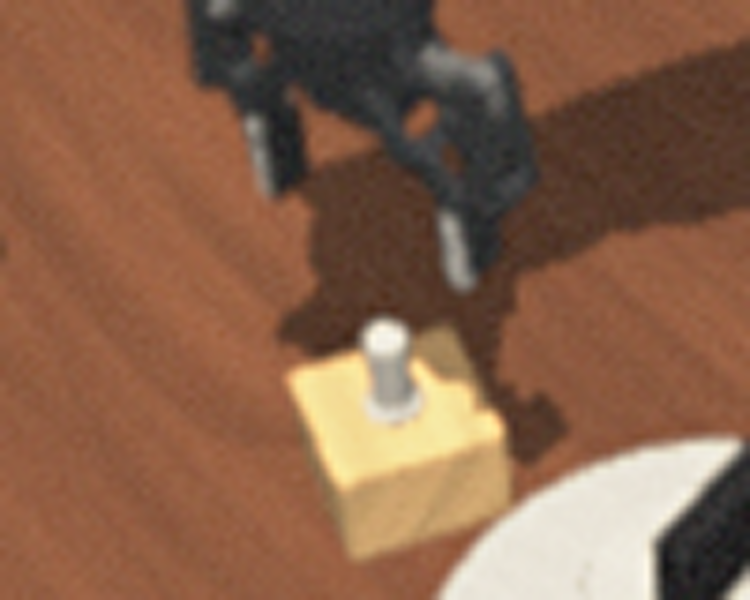

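The pin head is at crop (385,332), about 0.5 px from where I predicted it, so (0.521,-0.2215) holds. Descending and gripping.

```bash
python3 -m creep '[-0.001,-0.005,-0.02,0,0.0854, -0.001,-0.005,-0.04,0,0.0854, -0.001,-0.005,-0.06,0,0.0854, -0.001,-0.005,-0.075,0,0.0854, -0.001,-0.005,-0.08,0,0.0854, -0.001,-0.005,-0.08,0,0.0854, -0.001,-0.005,-0.08,0,0.04, -0.001,-0.005,-0.08,0,0, -0.001,-0.005,-0.08,0,0, -0.001,-0.005,-0.08,0,0]'; python3 -m creep '[0,0,0,0,0,0,0,0,0,0,0,0,0,0,0,0,0,0,0,0,0,0,0,0,0]'
```

```text
clock: 10.55
eef_pos: [0.522, -0.2218, 0.0743]
tool_rot: [0.989, 0.147, 0.001, 0.001]
ft_force: [-0.4, -0.7, 0.5]
grip_width: 0.0387
grasp_force: 0.0
clock: 10.97
eef_pos: [0.5216, -0.2216, 0.0737]
tool_rot: [0.989, 0.147, 0.001, 0.0]
ft_force: [-1.4, 0.9, 6.6]
grip_width: 0.0159
grasp_force: 58.5
```

```bash
python3 -m creep '[0,0,0.01,0,0, 0,0,0.03,0,0, 0,0,0.07,0,0, 0,0,0.11,0,0, 0,0,0.15,0,0, 0,0,0.18,0,0, 0,0,0.18,0,0, 0.102,0.288,0.18,0,0, 0.102,0.288,0.18,0,0, 0.102,0.288,0.18,0,0]'
```

```text
clock: 11.8
eef_pos: [0.5626, -0.1031, 0.2527]
tool_rot: [0.989, 0.145, -0.0, -0.0]
ft_force: [0.6, 0.4, -1.8]
grip_width: 0.0163
grasp_force: 59.1
```

```bash
python3 -m creep '[0,0,0.035,0,0, 0.055,0.13,0.04,0,0, 0.055,0.13,0.04,0,0, 0.055,0.13,0.04,0,0, 0.055,0.13,0.04,0,0, 0.055,0.13,0.04,0,0,0.055,0.13,0.04,0,0,0.055,0.13,0.04,0,0]'; python3 -c "
from h import *
print(bot.get_obs()['eef_pos'],bot.get_obs()['joint_pos'])"
```

```text
clock: 12.47
eef_pos: [0.6173, 0.0259, 0.2922]
tool_rot: [0.989, 0.147, -0.001, 0.0]
ft_force: [0.4, -1.1, -1.6]
grip_width: 0.0159
grasp_force: 59.3
[0.61729199 0.02585097 0.29223773] [ 4.20872462e-02  4.78456971e-01  4.57589600e-01  1.55191943e+00
 -5.06918622e-04  2.88915242e+00]
```

Now over the fork hole at (0.6237, 0.0660), then look.

```bash
python3 -m creep '[0.0065,0.040,-0.015,0,0, 0.0065,0.040,-0.015,0,0, 0.0065,0.040,-0.015,0,0, 0.0065,0.040,-0.015,0,0]'; python3 - <<'E'
from h import *
np.set_printoptions(precision=4,suppress=True)
s=cam("side");o=bot.get_obs();p=np.mean([bot.get_obs()["eef_pos"]],0);print(p,o["joint_pos"][5])
tip=p-[0,0,.0585]
print("tip pred",proj(s,[tip,tip+[0,0,.03],(.6237,.066,.194)]))
for w in("pin","pin_seat","fork_hole"): print(w,[(e['score'],px(e)) for e in bot.place_of("side",w)])
x,y=proj(s,[(.6237,.066,.21)])[0].astype(int);print(x,y)
cv2.imwrite('pics/g.png',cv2.resize(s['pixels'][y-30:y+30,x-40:x+40,::-1],(800,600),interpolation=2))
c=cam("top");x,y=proj(c,[(.6237,.066,.194)])[0].astype(int)
cv2.imwrite('pics/gt.png',cv2.resize(c['pixels'][y-30:y+30,x-40:x+40,::-1],(800,600),interpolation=2))
E
```

```text
clock: 12.8
eef_pos: [0.6239, 0.0651, 0.2778]
tool_rot: [0.989, 0.146, -0.001, 0.0]
ft_force: [-0.2, 0.1, -1.1]
grip_width: 0.0161
grasp_force: 59.2
[0.6241 0.0649 0.2783] 2.9522941802047407
tip pred [[283.77   229.5453]
 [282.8015 220.6097]
 [285.013  237.0569]]
pin [(0.4, array([284.416, 232.   ]))]
pin_seat [(0.56, array([282.176, 219.48 ])), (0.16, array([304.512, 208.2  ]))]
fork_hole [(0.85, array([286.592, 238.32 ])), (0.75, array([486.208, 226.68 ]))]
284 232
```

View pics/g.png

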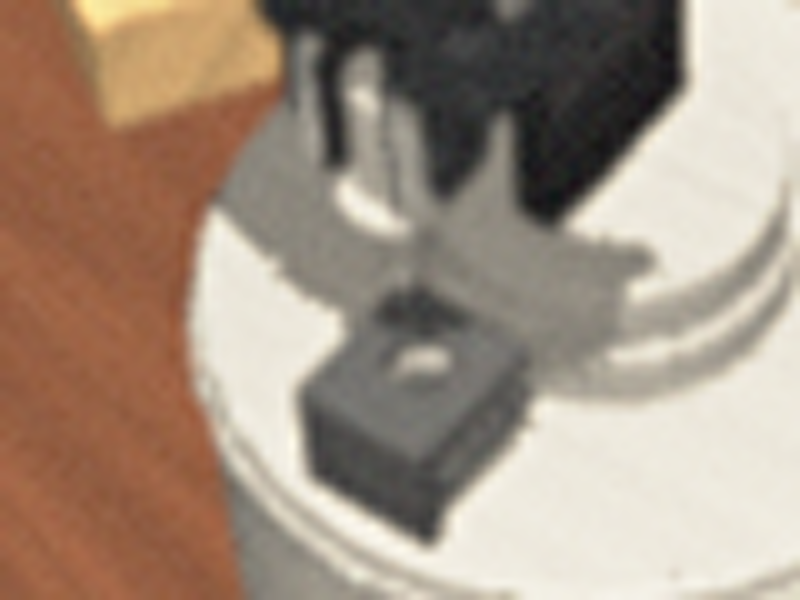

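The side crop shows the tip at about (284,230) px and the hole at (285.5,237.7). Relative to prediction they agree within about 0.3 px (under 1 mm). Descending, watching force.

```bash
python3 -m creep '[0,0.001,-0.008,0,0, 0,0.001,-0.016,0,0, 0,0.001,-0.022,0,0, 0,0.001,-0.027,0,0, 0,0.001,-0.031,0,0, 0,0.001,-0.035,0,0, 0,0.001,-0.035,0,0]'
```

```text
clock: 13.63
eef_pos: [0.6239, 0.0674, 0.2417]
tool_rot: [0.989, 0.147, -0.001, -0.0]
ft_force: [0.4, 0.2, -1.3]
grip_width: 0.0162
grasp_force: 59.2
```

```bash
python3 -m creep '[0,0,-0.003,0,0, 0,0,-0.006,0,0, 0,0,-0.009,0,0, 0,0,-0.011,0,0, 0,0,-0.011,0,0]'
```

```text
clock: 14.05
eef_pos: [0.6242, 0.0674, 0.2314]
tool_rot: [0.989, 0.147, -0.0, -0.0]
ft_force: [0.3, -0.3, -0.6]
grip_width: 0.0163
grasp_force: 59.4
```

```bash
python3 -m creep '[0,0,-0.002,0,0, 0,0,-0.004,0,0, 0,0,-0.006,0,0, 0,0,-0.007,0,0, 0,0,-0.007,0,0]';python3 -m creep '[0,0,-0.001,0,0, 0,0,-0.002,0,0, 0,0,-0.002,0,0]'
```

```text
clock: 14.47
eef_pos: [0.6243, 0.0674, 0.2246]
tool_rot: [0.989, 0.147, -0.0, -0.0]
ft_force: [-1.6, -0.1, -1.4]
grip_width: 0.016
grasp_force: 59.3
clock: 14.72
eef_pos: [0.6243, 0.0674, 0.2229]
tool_rot: [0.989, 0.147, -0.0, -0.0]
ft_force: [-1.6, 0.4, -1.2]
grip_width: 0.0157
grasp_force: 59.4
```

No contact yet; continue until seating force.

```bash
python3 -m creep '[0,0,-0.001,0,0, 0,0,-0.002,0,0, 0,0,-0.002,0,0]';python3 -m creep '[0,0,-0.001,0,0, 0,0,-0.0015,0,0, 0,0,-0.0015,0,0]'
```

```text
clock: 14.97
eef_pos: [0.6244, 0.0674, 0.2228]
tool_rot: [0.989, 0.147, 0.001, -0.0]
ft_force: [-3.4, -0.2, 6.0]
grip_width: 0.0162
grasp_force: 60.1
clock: 15.22
eef_pos: [0.6243, 0.0674, 0.2227]
tool_rot: [0.989, 0.147, 0.001, 0.0]
ft_force: [-7.2, -0.7, 11.2]
grip_width: 0.0163
grasp_force: 60.7
```

It seated at 0.2228, against 0.2225 expected. Releasing and retreating, then checking.

```bash
python3 -m creep '[0,0,0.001,0,0.03, 0,0,0.001,0,0.05, 0,0,0.001,0,0.06, 0,0,0.001,0,0.06, 0,0,0.03,0,0.06, 0,0,0.07,0,0.06, 0,0,0.11,0,0.06, 0,-0.1,0.11,0,0.06, 0,-0.14,0.11,0,0.06, 0,-0.18,0.11,0,0.06]'; python3 -m creep '[-0.05,-0.2,0,0,0.06,-0.05,-0.2,0,0,0.06,-0.05,-0.2,0,0,0.06,-0.05,-0.2,0,0,0.06,-0.05,-0.2,0,0,0.06,-0.05,-0.2,0,0,0.06]'; python3 - <<'E'
from h import *
np.set_printoptions(precision=4,suppress=True)
s=cam("side");c=cam("top")
for n,k in(("top",c),("side",s)): print(n,[(e['score'],at_z(k,px(e),.194)[:2]) for e in bot.place_of(n,"pin_seat")], proj(k,[(.6237,.066,.194),(.6237,.066,.232)]))
O=np.zeros((500,800,3),np.uint8)
x,y=proj(c,[(.6237,.066,.2)])[0].astype(int);O[:,:400]=cv2.resize(c['pixels'][y-20:y+30,x-20:x+20,::-1],(400,500),interpolation=2)
x,y=proj(s,[(.6237,.066,.2)])[0].astype(int);O[:,400:]=cv2.resize(s['pixels'][y-30:y+20,x-20:x+20,::-1],(400,500),interpolation=2)
cv2.imwrite("pics/end.png",O)
E
```

```text
clock: 16.05
eef_pos: [0.6251, -0.0581, 0.3303]
tool_rot: [0.989, 0.148, 0.001, 0.0]
ft_force: [1.1, -0.5, 0.6]
grip_width: 0.0598
grasp_force: 0.0
clock: 16.55
eef_pos: [0.5719, -0.2651, 0.3284]
tool_rot: [0.99, 0.142, -0.001, 0.001]
ft_force: [-0.6, 1.9, -0.6]
grip_width: 0.0602
grasp_force: 0.0
top [(0.43, array([0.6284, 0.0666]))] [[286.0316 123.2555]
 [284.5005 117.9886]]
side [(0.71, array([0.6284, 0.0704]))] [[285.013  237.0569]
 [283.846  226.1749]]
```

View pics/end.png

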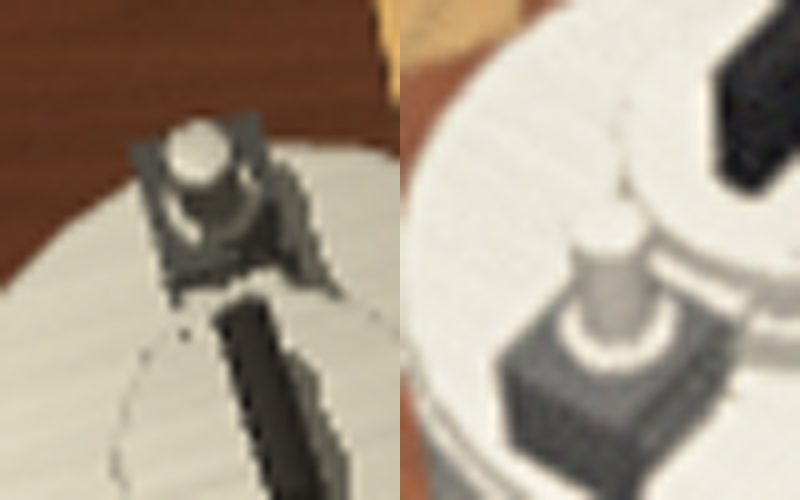

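The pin stands upright with its flange flat on the fork, at side crop (618,335) and top crop (205,215). Nothing touches it, so I'm handing in.

```bash
python3 -c "
from workcell import bot
print(bot.job_done())"
```

```text
the job is handed in; nothing more can be done
None
```

The smaller container is locked: its cap is turned into line and the pin is pushed fully home in the fork; the job was handed in at about 17 s, and I kept the arm clear of the bottle, jar and beaker.

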